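# Move the row of perfume atomisers into the white rack in order

### The job

Move the four perfume atomisers from their oak stands into the white rack, one to each well, keeping the order of the row: the one that stood at the robot's left end goes into the well next to the brass knob, the next one into the next well, and so on, so that the one from the right end comes to stand next to the grey knob. Keep them upright throughout, and leave all four standing in the rack on the floors of their wells.

Things in the scene. Friction and masses are not known exactly. Their poses are not given: they have to be found in the camera images.
- atomiser_red: loose red travel perfume atomiser, a plain upright cylinder 26 mm in diameter and 90 mm tall with a steel ring at 58 to 64 mm, about 70 g; origin at the centre of its underside, z up along it. It starts upright in one of the oak stands, up to 4 mm off its middle.
- atomiser_blue: loose blue travel perfume atomiser, a plain upright cylinder 26 mm in diameter and 90 mm tall with a steel ring at 58 to 64 mm, about 70 g; origin at the centre of its underside, z up along it. It starts upright in one of the oak stands, up to 4 mm off its middle.
- atomiser_green: loose green travel perfume atomiser, a plain upright cylinder 26 mm in diameter and 90 mm tall with a steel ring at 58 to 64 mm, about 70 g; origin at the centre of its underside, z up along it. It starts upright in one of the oak stands, up to 4 mm off its middle.
- atomiser_yellow: loose yellow travel perfume atomiser, a plain upright cylinder 26 mm in diameter and 90 mm tall with a steel ring at 58 to 64 mm, about 70 g; origin at the centre of its underside, z up along it. It starts upright in one of the oak stands, up to 4 mm off its middle.
- stand_red: fixed square oak stand with a red rim, 56 x 56 mm and 30 mm high, in which the red atomiser stands at the start; one open well 44 x 44 mm inside, its floor 6 mm above the origin. Origin at the centre of the underside, y along the row of four stands (+y to the robot's left). The four stand in a row with 6 mm gaps on a fixed brown tray, 62 mm from centre to centre, in a shuffled order.
- stand_blue: fixed square oak stand with a blue rim, 56 x 56 mm and 30 mm high, in which the blue atomiser stands at the start; one open well 44 x 44 mm inside, its floor 6 mm above the origin. Origin at the centre of the underside, y along the row of four stands (+y to the robot's left). The four stand in a row with 6 mm gaps on a fixed brown tray, 62 mm from centre to centre, in a shuffled order.
- stand_green: fixed square oak stand with a green rim, 56 x 56 mm and 30 mm high, in which the green atomiser stands at the start; one open well 44 x 44 mm inside, its floor 6 mm above the origin. Origin at the centre of the underside, y along the row of four stands (+y to the robot's left). The four stand in a row with 6 mm gaps on a fixed brown tray, 62 mm from centre to centre, in a shuffled order.
- stand_yellow: fixed square oak stand with a yellow rim, 56 x 56 mm and 30 mm high, in which the yellow atomiser stands at the start; one open well 44 x 44 mm inside, its floor 6 mm above the origin. Origin at the centre of the underside, y along the row of four stands (+y to the robot's left). The four stand in a row with 6 mm gaps on a fixed brown tray, 62 mm from centre to centre, in a shuffled order.
- white_rack: fixed white plastic rack, 60 mm (x) by 254 mm (y) by 32 mm high, open on top, with four wells in a row along its y; the wells are 48 mm (x) by about 56 mm (y), their floors 6 mm above the origin, their centres at y = +93, +31, -31 and -93 mm, x = 0. Origin at the centre of the underside, z up. Empty at the start; it lies farther from the robot than the stands, its y within about 9 degrees of the robot's left.
- brass_knob: fixed brass (gold-coloured) knob (30 mm wide, 34 mm high) beside one end of the white rack, on the rack's y axis 147 mm from its centre, on the +y or the -y side; a like knob in grey plastic stands at the other end. Origin at the centre of its underside.
Not all that is in view belongs to the job. Of the things like the atomiser_red, leave any that is pink; of the rest the larger one is meant. Leave any blue look-alike of the brass_knob alone.

How it is judged:
By the outcome, as a careful person would: the job done as asked, in the order asked, and still so for the second after the job is handed in, with the robot touching nothing.
It also fails if it takes over 96 s, if anything falls off the work surface, if the arm or the gripper's body presses on something with over 40 N, if the wrist force passes 120 N, or if a joint passes its speed limit or range.

### The arm

A 7-joint arm with a two-finger parallel gripper is mounted at the origin on the work surface. World frame = base frame: x ahead of the robot, y to its left, z up, the work surface at z = 0. Lengths are in m, angles in rad, forces in N, time in s.
With the tool pointing down it reaches from about 0.4 to 0.85 m from the base axis. Payload 10.4 kg.
Tool frame: the origin (TCP) lies at the very end of the fingers, on their centre line; the grasp point (between the pads) lies 19 mm behind it; z points along the fingers, y is the direction in which the jaws open and shut (so a half turn about z gives the same grasp; the last joint's range is limited). The gripper opens to 85 mm and grips with 20 to 120 N. Pads are 22 mm wide; open, the fingers measure 114 mm over their backs; the gripper's body (76 mm by 85 mm) begins 54 mm behind the grasp point. The pads swing forward as they close: fully open they stand 13 mm farther back than shut.
Start: joints at [1.15, 0.332, -0.065, 1.46, 0.022, 1.35, -0.088], TCP at [0.242, -0.576, 0.231] pointing down, gripper open.
Joint ranges: [-2.6, 2.6], [-0.5, 2.12], [-1.47, 1.34], [0.16, 2.42], [-1.27, 4.41], [0.06, 2.06], [-2.6, 2.6]. Speed limits (rad/s): [2.22, 2.22, 2.79, 2.79, 3.14, 3.14, 3.14].

### API

Orientations are given as a unit quaternion [x, y, z, w].
In Python, from workcell import get_obs, camera, camera_info, hand_in gives the robot as it stands.
- The arm moves only by the tool move_arm, never from a script. Its argument "moves" is a list of rows, each a list of 3 entries, a list of its own where there are three numbers: the shift along the tool's x, y, z in units of 25 mm (1.0 is 25 mm), then the turn, a rotation vector about the tool's x, y, z in degrees, then the opening, from 0 (shut) to 1 (fully open). A call has 1 to 5 rows; each row shifts and turns the commanded pose from where the row before left it, along the tool's axes as they then stand; what a row does not reach is not made up. A row lasts 1/8 s, in which the tool goes at most 62.5 mm and 10.7 degrees, less where a joint would pass 70% of its speed; a pose out of reach is approached as far as the arm can. A call is refused whole if a number of a shift passes 1 or a number of a turn 10.7, either way. A call with a gripper value outside its range is refused whole. The fingers move at their own pace and stop on an object; "squeeze" is the grip in N (left out, the last holds). Time passes only in rows, so rows that do not move let the fingers close. It gives the time, the measured TCP pose, the force and the opening at its end, in the units of the state.
- get_obs(): the state, without advancing time (a new reading comes with each control period).
- camera(name): name is "scene" or "top" or "wrist"; returns the picture (400x640x3 uint8, red, green, blue); there is no depth.
- camera_info(name): a dict with "fx", "fy", "cx", "cy" (pixels), "origin" and "rotation" of the camera in the world. Camera axes: x right, y down, z forward; pixel columns grow to the right and rows downward; lengths in m; the calibration is good to about 2 mm. A picture is of the moment at which its call begins: read the wrist's pose just before it. camera_info takes no time and is no camera call; for the wrist camera it gives the pose at the moment of the call.
- hand_in(): hands the job in, once; it reports no verdict.
The state is a dict: "clock": time; "joint_pos": joint angles; "joint_velocities": joint speeds; "tau": joint torques, N m; "position": TCP position; "ee_rot": TCP orientation; "ft_force": force on the tool from outside, world axes, zero at the start; "torque": the same for the moment, N m; "grip_width": opening from 0.0 (shut) to 1.0 (fully open).
Only numpy, scipy, OpenCV 4.12 (cv2) and the standard library are available. Lean on these libraries where they do the work, as an engineer would, in place of code of your own. Each camera call takes 0.05 s, during which the arm holds its last target. There are 200 camera calls.

## Working session

There is one attempt and no reset: what is moved stays moved. The work goes in short steps, Python scripts to look and compute and a tool call to move; the robot and the scene stay as the last step left them, time stands still between calls to the robot, and variables do not carry over. Pictures are saved under pics/ and viewed, about 12 in all and at most 16, crops included, and the job is handed in when it is done.

Besides the shell and the picture viewer there is one more tool, called after "Emit:" in YAML: its name, and indented under it one key for each argument. move_arm: Moves the arm, as the interface text tells. Its arguments: {"type":"object","properties":{"moves":{"type":"array","items":{"type":"array"}},"squeeze":{"type":"number"}},"required":["moves"]}

```bash
ls; mkdir -p pics; python3 - <<'E'
from workcell import *
import cv2
print(get_obs())
for n in("scene","top"):
    print(n,camera_info(n)); cv2.imwrite(f"pics/{n}0.png",camera(n)[:,:,::-1])
E
```

```text
pics
{'clock': 0.0, 'joint_pos': array([ 1.15037247,  0.33284101, -0.06468873,  1.46095633,  0.02157797,
        1.34991845, -0.08847575]), 'joint_velocities': array([ 0.00118767,  0.0002185 ,  0.00081323, -0.00091508,  0.00068543,
       -0.00140663,  0.00094945]), 'tau': array([-1.86951011e-04, -6.25452375e+01,  4.90501116e-02, -3.91601264e+01,
        1.61408808e-02,  9.87851643e-03,  2.02619566e-05]), 'position': array([ 0.24197722, -0.5758354 ,  0.23052801]), 'ee_rot': array([ 9.80278944e-01,  1.97617513e-01, -1.65931454e-04, -6.94803575e-04]), 'ft_force': array([ 0.35271947,  0.18753857, -0.45417743]), 'torque': array([-0.00024041,  0.00729757, -0.01027813]), 'grip_width': 1.00441413002542}
scene {'fx': 457.67699055065833, 'fy': 457.67699055065833, 'cx': 321.8690221534331, 'cy': 198.36432935640013, 'origin': array([0.75918783, 0.4838739 , 0.56129929]), 'rotation': array([ 0.19755683,  0.89446614, -0.39008586, -0.09345935])}
top {'fx': 428.49964368919495, 'fy': 428.49964368919495, 'cx': 316.43991511058204, 'cy': 200.18533693023804, 'origin': array([ 0.45862781, -0.00560428,  0.72749298]), 'rotation': array([-0.70042765,  0.71271979, -0.02386372,  0.02936206])}
```

View pics/top0.png

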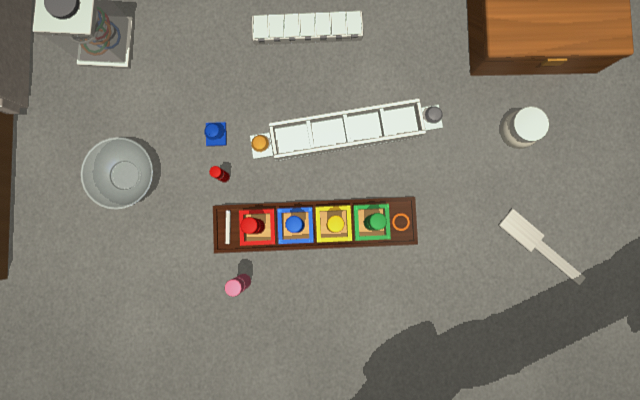

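View pics/scene0.png

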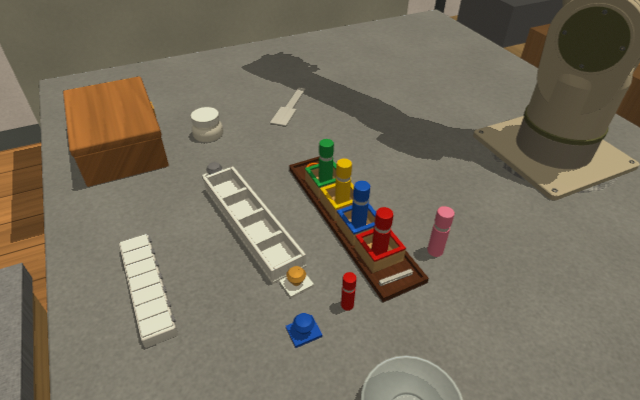

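The top view, in which the image's left is the robot's left, shows stands red (255,226), blue (295,226), yellow (335,225) and green (372,222). The brass knob is at (260,144) and the grey one at (434,115).

Look-alikes:
- **Red atomiser:** the large one in its stand (252,226) is the one I want. The small red one (218,173) and the pink one (235,288) stay.
- **Brass knob:** (260,144). The blue one (215,133) is ignored.
- **Rack:** the ribbed white strip (307,25) is not the rack. The rack is at (347,127).

```bash
cat > h.py <<'E'
import numpy as np, cv2
from workcell import *
from scipy.spatial.transform import Rotation as R
def ray(ci,u,v):
    d=R.from_quat(ci["rotation"]).apply([(u-ci["cx"])/ci["fx"],(v-ci["cy"])/ci["fy"],1]); return np.array(ci["origin"]),d
def onz(ci,u,v,z):
    o,d=ray(ci,u,v); return o+d*(z-o[2])/d[2]
def proj(ci,p):
    q=R.from_quat(ci["rotation"]).inv().apply(np.array(p)-ci["origin"]); return np.array([ci["fx"]*q[...,0]/q[...,2]+ci["cx"],ci["fy"]*q[...,1]/q[...,2]+ci["cy"]]).T
E
python3 - <<'E'
from h import *
im=cv2.imread("pics/top0.png")
cv2.imwrite("pics/c1.png",cv2.resize(im[90:265,195:455],None,fx=3,fy=3,interpolation=cv2.INTER_CUBIC))
ci=camera_info("top")
for n,p in dict(tl=(214,207),tr=(414,198)).items(): print(n,onz(ci,*p,0.01))
for p in ((255,226),(295,226),(335,224),(372,222)): print(onz(ci,*p,0.04))
for p in ((260,144),(434,115)): print("knob",onz(ci,*p,0.034))
E
```

```text
tl [0.5043643  0.17185359 0.01      ]
tr [ 0.51357463 -0.16410198  0.01      ]
[0.47076865 0.09852928 0.04      ]
[0.46966447 0.034362   0.04      ]
[ 0.4717594  -0.02976959  0.04      ]
[ 0.47393544 -0.0890481   0.04      ]
knob [0.60508145 0.09037836 0.034     ]
knob [ 0.64797471 -0.19628593  0.034     ]
```

View pics/c1.png

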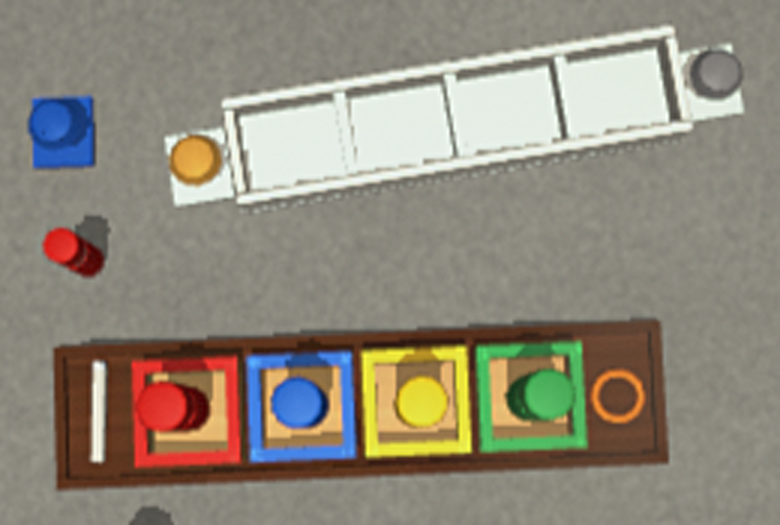

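```bash
python3 - <<'E'
from h import *
ci=camera_info("top"); f=lambda p,z: onz(ci,(p[0]+.5)/3-.5+195,(p[1]+.5)/3-.5+90,z)[:2]
rk=np.array([f(p,.032) for p in((223,103),(673,30),(692,125),(240,203))])
print("rack",rk.mean(0),np.linalg.norm(np.diff(rk[[0,1,2,3,0]],axis=0),axis=1))
d=(rk[0]+rk[3]-rk[1]-rk[2]);print("yaw",np.degrees(np.arctan2(-d[0],d[1])))
st=[((131,360),(238,355),(242,460),(137,467)),((246,355),(352,350),(357,455),(252,460)),((360,350),(466,345),(471,452),(366,458)),((474,345),(581,340),(586,447),(481,453))]
for z in(.03,.036,.042,.048):
    c=np.array([np.mean([f(p,z) for p in s],0) for s in st]); print(z,c.round(4).tolist(),np.linalg.norm(c[0]-c[3])/3, np.degrees(np.arctan2(-(c[0]-c[3])[0],(c[0]-c[3])[1])))
    print([f(p,z+.066).round(4).tolist() for p in((164,407),(299,403),(422,402),(548,396))])
E
```

```text
rack [ 0.62945822 -0.05310118] [0.25121372 0.0540075  0.25128942 0.05648927]
yaw 8.550832726032366
0.03 [[0.4702, 0.0968], [0.4721, 0.0345], [0.473, -0.0273], [0.4747, -0.0895]] 0.062102779917495354 1.384954726888909
[[0.4709, 0.0984], [0.4717, 0.032], [0.4712, -0.0283], [0.473, -0.0901]]
0.036 [[0.4701, 0.0959], [0.472, 0.0342], [0.4729, -0.0271], [0.4745, -0.0887]] 0.06156855708101938 1.3849547268889144
[[0.4708, 0.0974], [0.4716, 0.0317], [0.4711, -0.0281], [0.4729, -0.0893]]
0.042 [[0.47, 0.095], [0.4718, 0.0338], [0.4728, -0.0269], [0.4744, -0.088]] 0.06103433424454341 1.3849547268889197
[[0.4707, 0.0964], [0.4715, 0.0313], [0.4709, -0.0279], [0.4728, -0.0885]]
0.048 [[0.4699, 0.0942], [0.4717, 0.0335], [0.4727, -0.0267], [0.4743, -0.0873]] 0.060500111408067415 1.384954726888908
[[0.4706, 0.0954], [0.4713, 0.031], [0.4708, -0.0277], [0.4726, -0.0877]]
```

```bash
cat >> h.py <<'E'
def plan(wps,yaw=90):
    """world waypoints -> rounded rows of tool shifts (25 mm units) and z-turns, simulated as rounded"""
    o=get_obs(); p=o["position"].copy(); r=R.from_quat(o["ee_rot"]); out=[]
    x=r.apply([1,0,0]); cur=np.degrees(np.arctan2(x[1],x[0])); r=R.from_euler("z",cur,degrees=True)*R.from_euler("x",180,degrees=True)
    for w in wps:
        for _ in range(60):
            d=np.array(w)-p
            if np.linalg.norm(d)<.0006 : break
            s=r.inv().apply(d)/.025; s=s/max(1,abs(s).max()); s=s.round(2)
            if not s.any(): break
            t=round(float(np.clip(-(yaw-cur),-9.6,9.6)),1)
            out.append([s.tolist(),t]); p=p+r.apply(s*.025); r=r*R.from_euler("z",t,degrees=True); cur-=t
    for i in range(0,len(out),5): print(out[i:i+5])
E
python3 -c "
from h import *
plan([(.44,-.2,.22),(.45,.03,.22)])"
```

```text
[[[1.0, -0.82, 0.03], -9.6], [[1.0, -0.57, 0.03], -9.6], [[1.0, -0.37, 0.03], -9.6], [[1.0, -0.19, 0.03], -9.6], [[1.0, -0.02, 0.02], -9.6]]
[[[1.0, 0.15, 0.03], -9.6], [[1.0, 0.33, 0.03], -9.6], [[1.0, 0.53, 0.03], -0.0], [[1.0, 0.53, 0.03], -0.0], [[1.0, 0.53, 0.03], -0.0]]
[[[1.0, 0.53, 0.03], -0.0], [[1.0, 0.52, 0.02], -0.0], [[1.0, 0.53, 0.03], -0.0], [[1.0, 0.52, 0.02], -0.0], [[1.0, 0.53, 0.03], -0.0]]
[[[0.32, 0.16, 0.0], -0.0], [[1.0, 0.04, 0.0], -0.0], [[1.0, 0.04, 0.0], -0.0], [[1.0, 0.04, 0.0], -0.0], [[1.0, 0.05, 0.0], -0.0]]
[[[1.0, 0.04, 0.0], -0.0], [[1.0, 0.05, 0.0], -0.0], [[1.0, 0.04, 0.0], -0.0], [[1.0, 0.05, 0.0], -0.0], [[1.0, 0.04, 0.0], -0.0]]
[[[0.2, 0.01, 0.0], -0.0]]
```

Emit:
move_arm:
  moves:
    - [[1.0,-0.8,0],[0,0,-9.6],1]
    - [[1.0,-0.6,0],[0,0,-9.6],1]
    - [[1.0,-0.4,0],[0,0,-9.6],1]
    - [[1.0,-0.2,0],[0,0,-9.6],1]
    - [[1.0,0,0],[0,0,-9.6],1]

```text
clock: 0.72
position: [0.3063, -0.4523, 0.231]
ee_rot: [0.814, 0.581, -0.0, -0.0]
ft_force: [-0.3, 0.1, -0.3]
grip_width: 1.0
```

Emit:
move_arm:
  moves:
    - [[1.0,0.15,0],[0,0,-9.6],1]
    - [[1.0,0.3,0],[0,0,-9.6],1]
    - [[1.0,0.5,0],[0,0,0],1]
    - [[1.0,0.5,0],[0,0,0],1]
    - [[1.0,0.5,0],[0,0,0],1]

```text
clock: 1.35
position: [0.3671, -0.3315, 0.231]
ee_rot: [0.707, 0.707, -0.0, -0.0]
ft_force: [-0.1, 0.4, 0.2]
grip_width: 0.999
```

Emit:
move_arm:
  moves:
    - [[1.0,0.5,0],[0,0,0],1]
    - [[1.0,0.5,0],[0,0,0],1]
    - [[1.0,0.5,0],[0,0,0],1]
    - [[1.0,0.5,0],[0,0,0],1]
    - [[1.0,0.5,0],[0,0,0],1]

```text
clock: 1.98
position: [0.4296, -0.2066, 0.2311]
ee_rot: [0.707, 0.707, -0.0, -0.0]
ft_force: [0.4, -0.4, -0.8]
grip_width: 1.003
```

Emit:
move_arm:
  moves:
    - [[1.0,0.05,0],[0,0,0],1]
    - [[1.0,0.05,0],[0,0,0],1]
    - [[1.0,0.05,0],[0,0,0],1]
    - [[1.0,0.05,0],[0,0,0],1]
    - [[1.0,0.05,0],[0,0,0],1]

```text
clock: 2.6
position: [0.4355, -0.0817, 0.2311]
ee_rot: [0.707, 0.707, -0.0, -0.0]
ft_force: [0.7, -0.6, -0.2]
grip_width: 0.999
```

Emit:
move_arm:
  moves:
    - [[1.0,0,0],[0,0,0],1]
    - [[1.0,0,0],[0,0,0],1]
    - [[1.0,0,0],[0,0,0],1]
    - [[1.0,0,0],[0,0,0],1]
    - [[0,0,0],[0,0,0],1]

```text
clock: 3.22
position: [0.4355, 0.0191, 0.2312]
ee_rot: [0.706, 0.708, -0.0, -0.0]
ft_force: [-0.3, -0.5, -0.5]
grip_width: 0.999
```

```bash
python3 - <<'E'
from h import *
print(get_obs()["position"]); ci=camera_info("wrist"); print(ci)
im=camera("wrist"); cv2.imwrite("pics/w1.png",im[:,:,::-1])
np.save("w1.npy",ci,allow_pickle=True)
E
```

```text
[0.43547498 0.01909778 0.23122509]
{'fx': 293.1267804755809, 'fy': 293.1267804755809, 'cx': 315.6545200947135, 'cy': 197.46288436870108, 'origin': array([0.43482569, 0.0851798 , 0.3749051 ]), 'rotation': array([9.91342490e-01, 1.89366270e-03, 5.94730988e-04, 1.31286436e-01])}
```

View pics/w1.png

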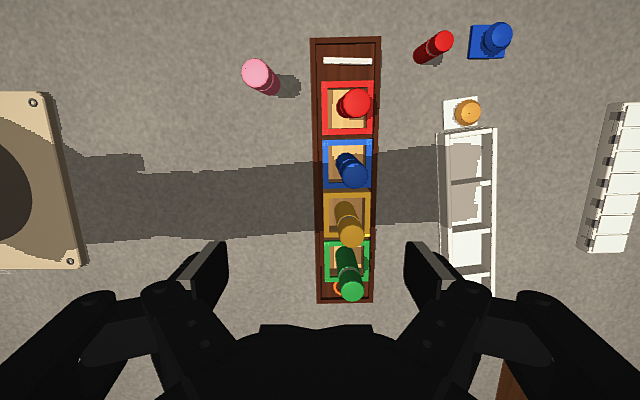

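The wrist view shows the caps at red (357,102), blue (355,173), yellow (352,233) and green (352,291). The rack's corner by the brass knob is at (440,133) to (497,128).

```bash
python3 - <<'E'
from h import *
ci=np.load("w1.npy",allow_pickle=True).item()
for p in((357,102),(355,173),(352,233),(352,291)): print(onz(ci,*p,.100))
for p in((440,133),(497,128)): print("rack",onz(ci,*p,.032))
print("stand rims L/R of red",onz(ci,322,108,.035),onz(ci,374,108,.035))
E
```

```text
[0.47187918 0.09949728 0.1       ]
[0.47258825 0.03527738 0.1       ]
[ 0.47194658 -0.0257575   0.1       ]
[ 0.47433518 -0.09175275  0.1       ]
rack [0.57738466 0.06965026 0.032     ]
rack [0.64170555 0.07546945 0.032     ]
stand rims L/R of red [0.44205525 0.09639098 0.035     ] [0.49976648 0.09661796 0.035     ]
```

Emit:
move_arm:
  moves:
    - [[0.79,0.37,0.6],[0,0,0],1]
    - [[0.79,0.37,0.6],[0,0,0],1]
    - [[0.79,0.37,0.6],[0,0,0],1]
    - [[0.79,0.35,0.6],[0,0,0],1]
    - [[0,0,1],[0,0,0],1]

```text
clock: 3.9
position: [0.4731, 0.097, 0.1459]
ee_rot: [0.707, 0.707, 0.001, 0.0]
ft_force: [-0.3, -0.3, -0.7]
grip_width: 1.001
```

Emit:
move_arm:
  moves:
    - [[0,0,1],[0,0,0],1]
    - [[0,0,1],[0,0,0],1]
    - [[0,0,1],[0,0,0],1]
    - [[0,0,0.6],[0,0,0],1]
    - [[0,0,0.4],[0,0,0],1]

```text
clock: 4.53
position: [0.4722, 0.0959, 0.0456]
ee_rot: [0.707, 0.707, -0.0, -0.0]
ft_force: [-0.3, -0.9, 1.3]
grip_width: 1.003
```

Emit:
move_arm:
  moves:
    - [[0,0,0],[0,0,0],0]
    - [[0,0,0],[0,0,0],0]
    - [[0,0,0],[0,0,0],0]
    - [[0,0,0],[0,0,0],0]
    - [[0,0,0],[0,0,0],0]
  squeeze: 30

```text
clock: 5.15
position: [0.4726, 0.0965, 0.0467]
ee_rot: [0.707, 0.707, 0.0, 0.0]
ft_force: [-0.4, -0.7, 5.9]
grip_width: 0.293
```

```bash
python3 - <<'E'
from h import *
o=get_obs();print(o["position"],o["grip_width"],o["ft_force"])
a=camera("wrist");b=camera("scene")
cv2.imwrite("pics/g1.png",np.hstack([a[:,:,::-1][:,120:520],b[:,:,::-1][100:,240:480].repeat(1,0)[:300].copy() if 0 else cv2.resize(b[150:300,300:450,::-1],(400,400))]))
E
```

```text
[0.47257549 0.09649176 0.04674342] 0.2926047515284354 [-0.44206703 -0.6554379   5.92052304]
```

View pics/g1.png

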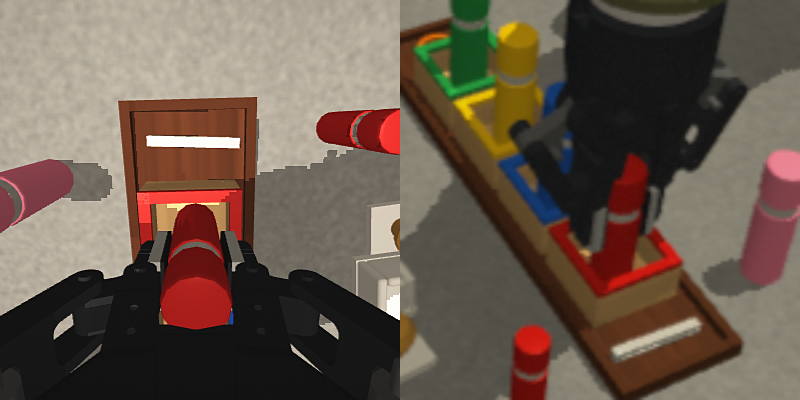

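It holds: the opening is 0.293, which is 25 mm. I'll lift it and check that it's upright.

Emit:
move_arm:
  moves:
    - [[0,0,-0.6],[0,0,0],0]
    - [[0,0,-1],[0,0,0],0]
    - [[0,0,-1],[0,0,0],0]
    - [[0,0,-0.4],[0,0,0],0]
    - [[0,0,0],[0,0,0],0]

```text
clock: 5.88
position: [0.4725, 0.0964, 0.1217]
ee_rot: [0.707, 0.707, 0.0, 0.001]
ft_force: [0.4, 0.4, -0.7]
grip_width: 0.295
```

```bash
python3 - <<'E'
from h import *
o=get_obs();print(o["position"],o["grip_width"],o["ft_force"])
b=camera("scene");cv2.imwrite("pics/g2.png",cv2.resize(b[80:300,280:480,::-1],None,fx=2.7,fy=2.7,interpolation=cv2.INTER_CUBIC))
ci=camera_info("scene"); x,y,z=o["position"]
f=lambda p:((proj(ci,p)-[280,80])*2.7).round()
for dz in(-.04,.019,.05): print(dz,f((x,y,z+dz)))
E
```

```text
[0.47247874 0.0963637  0.12172718] 0.2953038735402154 [ 0.41794055  0.36586469 -0.72524771]
-0.04 [274. 379.]
0.019 [286. 299.]
0.05 [293. 252.]
```

View pics/g2.png

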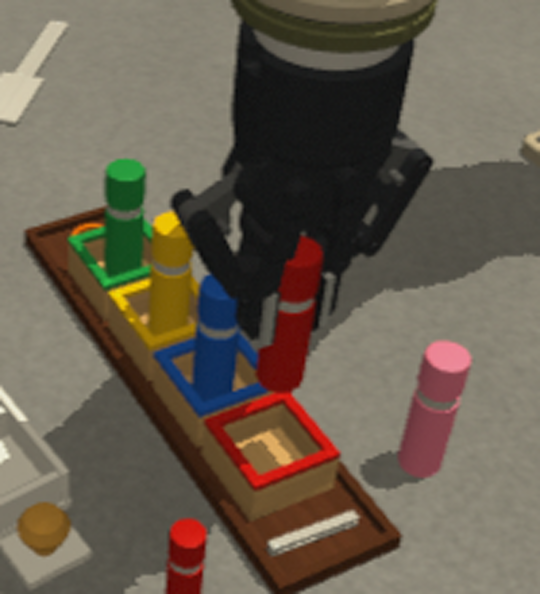

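The carried red atomiser is upright: its axis in the picture runs at 0.17, and vertical there is 0.15. Next it goes into the well nearest the brass knob.

Emit:
move_arm:
  moves:
    - [[-0.4,0.9,0],[0,0,0],0]
    - [[-0.4,1,0],[0,0,0],0]
    - [[-0.4,1,0],[0,0,0],0]
    - [[-0.4,1,0],[0,0,0],0]
    - [[-0.4,1,0],[0,0,0],0]

```text
clock: 6.55
position: [0.5948, 0.046, 0.1197]
ee_rot: [0.707, 0.707, -0.001, -0.001]
ft_force: [0.1, -0.3, -0.4]
grip_width: 0.293
```

Emit:
move_arm:
  moves:
    - [[-0.3,0.82,0],[0,0,0],0]
    - [[0,0,0.9],[0,0,0],0]
    - [[0,0,1],[0,0,0],0]
    - [[0,0,0.8],[0,0,0],0]
    - [[0,0,0.4],[0,0,0],0]

```text
clock: 7.18
position: [0.6143, 0.0389, 0.0419]
ee_rot: [0.707, 0.707, -0.001, -0.001]
ft_force: [0.5, -0.4, -0.8]
grip_width: 0.297
```

```bash
python3 - <<'E'
from h import *
o=get_obs();print(o["position"],o["grip_width"],o["ft_force"])
b=camera("scene");cv2.imwrite("pics/p1.png",cv2.resize(b[100:320,180:400,::-1],None,fx=2.5,fy=2.5,interpolation=cv2.INTER_CUBIC))
E
```

```text
[0.614325   0.03894117 0.04189797] 0.2967273623724648 [ 0.4958565  -0.43216129 -0.76233851]
```

View pics/p1.png

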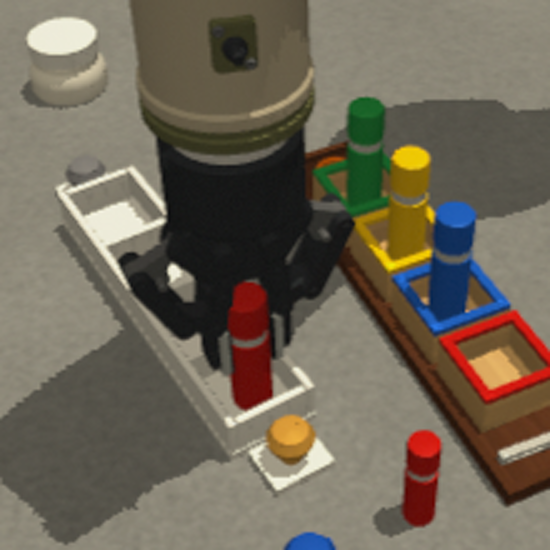

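The red atomiser is upright inside the brass-end well and not touching the floor yet. I'll lower it gently.

Emit:
move_arm:
  moves:
    - [[0,0,0.05],[0,0,0],0]
    - [[0,0,0.04],[0,0,0],0]
    - [[0,0,0],[0,0,0],0]

```text
clock: 7.6
position: [0.6156, 0.039, 0.0422]
ee_rot: [0.707, 0.707, 0.0, 0.0]
ft_force: [-0.5, -0.3, 0.0]
grip_width: 0.296
```

Emit:
move_arm:
  moves:
    - [[0,0,0.06],[0,0,0],0]
    - [[0,0,0],[0,0,0],0]

```text
clock: 7.85
position: [0.6156, 0.039, 0.0408]
ee_rot: [0.707, 0.707, 0.0, 0.0]
ft_force: [-2.6, -0.0, 4.8]
grip_width: 0.294
```

Emit:
move_arm:
  moves:
    - [[0,0,0.06],[0,0,0],0]
    - [[0,0,0],[0,0,0],0]

```text
clock: 8.1
position: [0.6158, 0.0391, 0.0407]
ee_rot: [0.707, 0.707, 0.0, 0.001]
ft_force: [-7.7, -1.3, 19.6]
grip_width: 0.296
```

Floor contact is at TCP z ≈ 0.041. I'll back off the last step and release.

Emit:
move_arm:
  moves:
    - [[0,0,-0.08],[0,0,0],0]
    - [[0,0,0],[0,0,0],0.6]
    - [[0,0,0],[0,0,0],1]
    - [[0,0,0],[0,0,0],1]
    - [[0,0,0],[0,0,0],1]

```text
clock: 8.72
position: [0.6152, 0.039, 0.0404]
ee_rot: [0.707, 0.707, -0.0, -0.0]
ft_force: [-0.0, -0.5, -0.8]
grip_width: 1.0
```

Emit:
move_arm:
  moves:
    - [[0,0,-0.6],[0,0,0],1]
    - [[0,0,-1],[0,0,0],1]
    - [[0,0,-1],[0,0,0],1]
    - [[0,0,-0.6],[0,0,0],1]
    - [[0,0,0],[0,0,0],1]

```text
clock: 9.35
position: [0.6159, 0.039, 0.1219]
ee_rot: [0.707, 0.707, 0.001, 0.001]
ft_force: [-0.4, -0.2, -0.9]
grip_width: 1.0
```

```bash
python3 - <<'E'
from h import *
o=get_obs();print(o["position"],o["grip_width"],o["ft_force"])
b=camera("scene")[120:320,180:400,::-1];t=camera("top")[80:270,200:440,::-1]
cv2.imwrite("pics/p2.png",np.hstack([cv2.resize(b,(400,360)),cv2.resize(t,(400,360))]))
E
```

```text
[0.61589827 0.03904099 0.12189526] 1.0001060539062534 [-0.44579113 -0.21586637 -0.86312332]
```

View pics/p2.png

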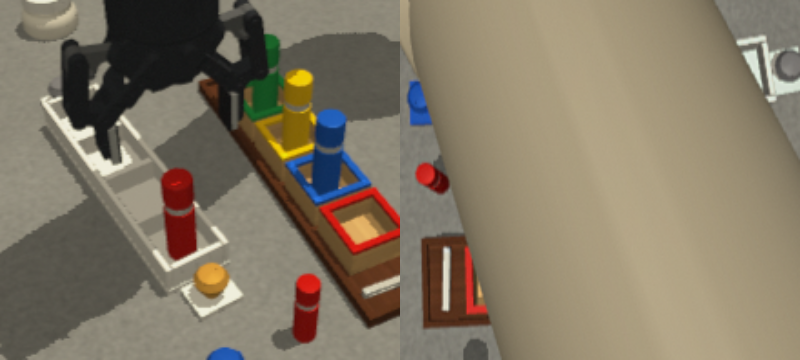

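Red stands upright in the brass-end well. Blue is next.

Emit:
move_arm:
  moves:
    - [[-0.04,-1,0],[0,0,0],1]
    - [[-0.04,-1,0],[0,0,0],1]
    - [[-0.04,-1,0],[0,0,0],1]
    - [[-0.04,-1,0],[0,0,0],1]
    - [[-0.04,-1,0],[0,0,0],1]

```text
clock: 10.07
position: [0.4888, 0.0338, 0.1195]
ee_rot: [0.707, 0.707, -0.001, -0.001]
ft_force: [0.4, 0.0, -0.0]
grip_width: 1.0
```

Emit:
move_arm:
  moves:
    - [[-0.04,-0.75,0],[0,0,0],1]
    - [[0,0,0.8],[0,0,0],1]
    - [[0,0,1],[0,0,0],1]
    - [[0,0,0.8],[0,0,0],1]
    - [[0,0,0.4],[0,0,0],1]

```text
clock: 10.7
position: [0.4703, 0.033, 0.0439]
ee_rot: [0.707, 0.707, -0.001, -0.001]
ft_force: [0.1, 0.5, -0.4]
grip_width: 0.998
```

Emit:
move_arm:
  moves:
    - [[0,0,0],[0,0,0],0]
    - [[0,0,0],[0,0,0],0]
    - [[0,0,0],[0,0,0],0]
    - [[0,0,0],[0,0,0],0]
    - [[0,0,0],[0,0,0],0]
  squeeze: 30

```text
clock: 11.32
position: [0.472, 0.033, 0.0461]
ee_rot: [0.707, 0.707, 0.0, 0.0]
ft_force: [-1.0, -0.0, 6.7]
grip_width: 0.297
```

Emit:
move_arm:
  moves:
    - [[0,0,-0.6],[0,0,0],0]
    - [[0,0,-1],[0,0,0],0]
    - [[0,0,-1],[0,0,0],0]
    - [[-0.2,0.5,-0.4],[0,0,0],0]
    - [[-0.4,1,0],[0,0,0],0]

```text
clock: 11.95
position: [0.5097, 0.018, 0.1226]
ee_rot: [0.707, 0.707, 0.0, 0.001]
ft_force: [1.2, 0.0, -0.9]
grip_width: 0.297
```

Emit:
move_arm:
  moves:
    - [[-0.4,1,0],[0,0,0],0]
    - [[-0.4,1,0],[0,0,0],0]
    - [[-0.4,1,0],[0,0,0],0]
    - [[-0.3,1,0],[0,0,0],0]
    - [[-0.12,0.62,0],[0,0,0],0]

```text
clock: 12.58
position: [0.6253, -0.0233, 0.1212]
ee_rot: [0.707, 0.707, 0.0, -0.0]
ft_force: [-0.0, -0.8, -1.1]
grip_width: 0.297
```

Emit:
move_arm:
  moves:
    - [[0,0,0.8],[0,0,0],0]
    - [[0,0,1],[0,0,0],0]
    - [[0,0,1],[0,0,0],0]
    - [[0,0,0.35],[0,0,0],0]
    - [[0,0,0],[0,0,0],0]

```text
clock: 13.2
position: [0.6238, -0.0223, 0.0416]
ee_rot: [0.707, 0.707, -0.0, -0.0]
ft_force: [0.1, 0.7, -1.0]
grip_width: 0.298
```

```bash
python3 - <<'E'
from h import *
o=get_obs();print(o["position"],o["grip_width"],o["ft_force"])
b=camera("scene");cv2.imwrite("pics/p3.png",cv2.resize(b[100:320,180:400,::-1],None,fx=2.5,fy=2.5,interpolation=cv2.INTER_CUBIC))
E
```

```text
[ 0.6238432  -0.02227096  0.04159731] 0.29751809842247484 [ 0.06747955  0.69744096 -1.00127234]
```

View pics/p3.png

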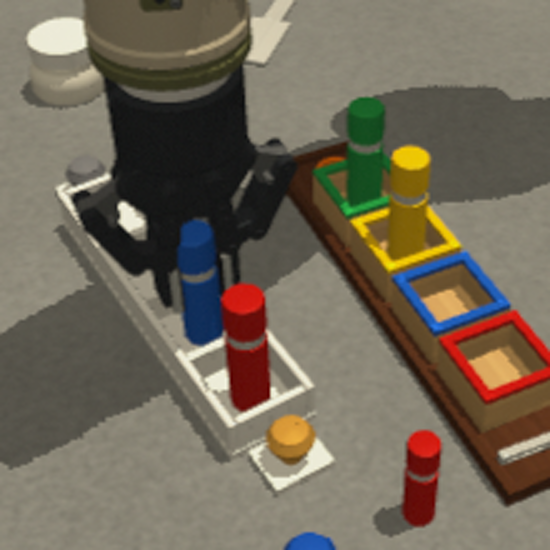

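Blue is upright in the second well, just above the floor. I'll touch down and release.

Emit:
move_arm:
  moves:
    - [[0,0,0.05],[0,0,0],0]
    - [[0,0,0],[0,0,0],0]

```text
clock: 13.5
position: [0.6245, -0.0226, 0.0407]
ee_rot: [0.707, 0.707, 0.0, 0.0]
ft_force: [-0.3, -0.1, -1.8]
grip_width: 0.295
```

Emit:
move_arm:
  moves:
    - [[0,0,0.05],[0,0,0],0]
    - [[0,0,0],[0,0,0],0]

```text
clock: 13.75
position: [0.6246, -0.0226, 0.04]
ee_rot: [0.707, 0.707, 0.0, 0.0]
ft_force: [-1.3, -0.6, 5.5]
grip_width: 0.295
```

Emit:
move_arm:
  moves:
    - [[0,0,0],[0,0,0],0.6]
    - [[0,0,0],[0,0,0],1]
    - [[0,0,0],[0,0,0],1]
    - [[0,0,0],[0,0,0],1]

```text
clock: 14.25
position: [0.6244, -0.0225, 0.0393]
ee_rot: [0.707, 0.707, -0.0, 0.0]
ft_force: [0.1, 0.3, -0.6]
grip_width: 0.998
```

Emit:
move_arm:
  moves:
    - [[0,0,-0.6],[0,0,0],1]
    - [[0,0,-1],[0,0,0],1]
    - [[0,0,-1],[0,0,0],1]
    - [[0,0,-0.6],[0,0,0],1]
    - [[0,0,0],[0,0,0],1]

```text
clock: 14.88
position: [0.6252, -0.0225, 0.1207]
ee_rot: [0.707, 0.707, 0.001, 0.001]
ft_force: [-0.4, -0.7, -0.5]
grip_width: 1.002
```

Emit:
move_arm:
  moves:
    - [[-0.03,-1,0],[0,0,0],1]
    - [[-0.03,-1,0],[0,0,0],1]
    - [[-0.03,-1,0],[0,0,0],1]
    - [[-0.03,-1,0],[0,0,0],1]
    - [[-0.03,-1,0],[0,0,0],1]

```text
clock: 15.5
position: [0.498, -0.0263, 0.1183]
ee_rot: [0.707, 0.707, -0.0, -0.001]
ft_force: [0.3, 0.1, -0.1]
grip_width: 1.004
```

Emit:
move_arm:
  moves:
    - [[-0.03,-1,0],[0,0,0],1]
    - [[0,-0.12,0.7],[0,0,0],1]
    - [[0,0,1],[0,0,0],1]
    - [[0,0,0.8],[0,0,0],1]
    - [[0,0,0.5],[0,0,0],1]

```text
clock: 16.12
position: [0.4709, -0.0267, 0.0423]
ee_rot: [0.707, 0.707, -0.0, -0.001]
ft_force: [-0.0, 0.2, -0.6]
grip_width: 0.996
```

Emit:
move_arm:
  moves:
    - [[0,0,0],[0,0,0],0]
    - [[0,0,0],[0,0,0],0]
    - [[0,0,0],[0,0,0],0]
    - [[0,0,0],[0,0,0],0]
    - [[0,0,0],[0,0,0],0]

```text
clock: 16.75
position: [0.472, -0.0271, 0.045]
ee_rot: [0.707, 0.707, 0.0, 0.001]
ft_force: [-2.0, 0.1, 6.1]
grip_width: 0.295
```

Emit:
move_arm:
  moves:
    - [[0,0,-0.6],[0,0,0],0]
    - [[0,0,-1],[0,0,0],0]
    - [[0,0,-1],[0,0,0],0]
    - [[-0.2,0.5,-0.4],[0,0,0],0]
    - [[-0.4,1,0],[0,0,0],0]

```text
clock: 17.38
position: [0.5098, -0.0422, 0.1214]
ee_rot: [0.707, 0.707, 0.0, 0.001]
ft_force: [0.1, -0.2, -0.4]
grip_width: 0.295
```

Emit:
move_arm:
  moves:
    - [[-0.4,1,0],[0,0,0],0]
    - [[-0.4,1,0],[0,0,0],0]
    - [[-0.4,1,0],[0,0,0],0]
    - [[-0.3,1,0],[0,0,0],0]
    - [[-0.17,0.98,0],[0,0,0],0]

```text
clock: 18.0
position: [0.6342, -0.0845, 0.1202]
ee_rot: [0.707, 0.707, 0.0, 0.0]
ft_force: [0.4, -0.3, -1.0]
grip_width: 0.298
```

Emit:
move_arm:
  moves:
    - [[0,0,0.8],[0,0,0],0]
    - [[0,0,1],[0,0,0],0]
    - [[0,0,1],[0,0,0],0]
    - [[0,0,0.35],[0,0,0],0]
    - [[0,0,0],[0,0,0],0]

```text
clock: 18.62
position: [0.6329, -0.0836, 0.0406]
ee_rot: [0.707, 0.707, -0.0, -0.0]
ft_force: [0.5, 0.1, -0.6]
grip_width: 0.294
```

```bash
python3 - <<'E'
from h import *
o=get_obs();print(o["position"],o["grip_width"],o["ft_force"])
b=camera("scene");cv2.imwrite("pics/p4.png",cv2.resize(b[100:320,180:400,::-1],None,fx=2.5,fy=2.5,interpolation=cv2.INTER_CUBIC))
E
```

```text
[ 0.63289077 -0.08364788  0.04055348] 0.2939910363064859 [ 0.47479188  0.1295844  -0.61161603]
```

View pics/p4.png

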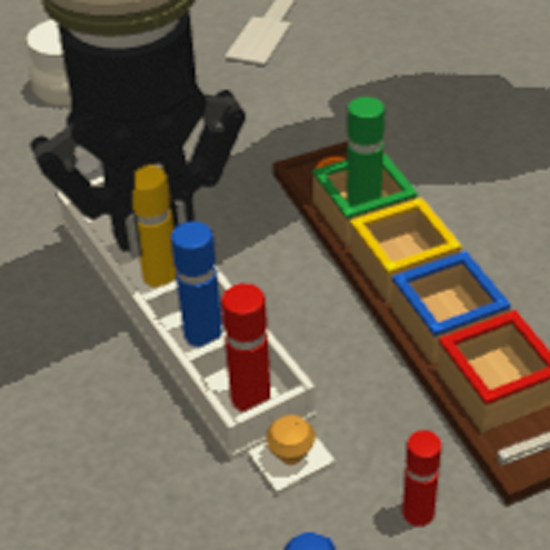

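Yellow is upright in the third well. I'll touch down the same way.

Emit:
move_arm:
  moves:
    - [[0,0,0.05],[0,0,0],0]
    - [[0,0,0.03],[0,0,0],0]
    - [[0,0,0],[0,0,0],0]

```text
clock: 19.05
position: [0.6336, -0.0838, 0.0388]
ee_rot: [0.707, 0.707, 0.0, 0.0]
ft_force: [0.1, -0.1, -0.4]
grip_width: 0.294
```

Emit:
move_arm:
  moves:
    - [[0,0,0.04],[0,0,0],0]
    - [[0,0,0],[0,0,0],0]

```text
clock: 19.3
position: [0.6337, -0.0838, 0.0387]
ee_rot: [0.707, 0.707, -0.0, 0.0]
ft_force: [-4.7, -0.3, 9.3]
grip_width: 0.299
```

Emit:
move_arm:
  moves:
    - [[0,0,0],[0,0,0],0.6]
    - [[0,0,0],[0,0,0],1]
    - [[0,0,0],[0,0,0],1]
    - [[0,0,0],[0,0,0],1]

```text
clock: 19.8
position: [0.6334, -0.0838, 0.0375]
ee_rot: [0.707, 0.707, -0.0, -0.0]
ft_force: [-0.1, 0.6, -0.5]
grip_width: 1.002
```

Emit:
move_arm:
  moves:
    - [[0,0,-0.7],[0,0,0],1]
    - [[0,0,-1],[0,0,0],1]
    - [[0,0,-1],[0,0,0],1]
    - [[0,0,-0.6],[0,0,0],1]
    - [[0,0,0],[0,0,0],1]

```text
clock: 20.42
position: [0.6342, -0.0838, 0.1216]
ee_rot: [0.707, 0.707, 0.001, 0.001]
ft_force: [-0.8, 0.4, -0.6]
grip_width: 1.002
```

Emit:
move_arm:
  moves:
    - [[-0.04,-1,0],[0,0,0],1]
    - [[-0.04,-1,0],[0,0,0],1]
    - [[-0.04,-1,0],[0,0,0],1]
    - [[-0.04,-1,0],[0,0,0],1]
    - [[-0.04,-1,0],[0,0,0],1]

```text
clock: 21.05
position: [0.507, -0.0888, 0.1191]
ee_rot: [0.707, 0.707, -0.0, -0.001]
ft_force: [-0.3, 0.5, 0.1]
grip_width: 1.0
```

Emit:
move_arm:
  moves:
    - [[-0.04,-1,0],[0,0,0],1]
    - [[0,-0.4,0.7],[0,0,0],1]
    - [[0,0,1],[0,0,0],1]
    - [[0,0,0.8],[0,0,0],1]
    - [[0,0,0.5],[0,0,0],1]

```text
clock: 21.68
position: [0.4725, -0.0896, 0.0436]
ee_rot: [0.707, 0.707, -0.0, -0.001]
ft_force: [-0.2, 0.7, -0.4]
grip_width: 0.998
```

Emit:
move_arm:
  moves:
    - [[0,0,0],[0,0,0],0]
    - [[0,0,0],[0,0,0],0]
    - [[0,0,0],[0,0,0],0]
    - [[0,0,0],[0,0,0],0]
    - [[0,0,0],[0,0,0],0]

```text
clock: 22.3
position: [0.4739, -0.0899, 0.0457]
ee_rot: [0.707, 0.707, 0.0, 0.001]
ft_force: [-0.7, 0.4, 6.5]
grip_width: 0.3
```

Emit:
move_arm:
  moves:
    - [[0,0,-0.6],[0,0,0],0]
    - [[0,0,-1],[0,0,0],0]
    - [[0,0,-1],[0,0,0],0]
    - [[-0.2,0.8,-0.4],[0,0,0],0]
    - [[-0.4,1,0],[0,0,0],0]

```text
clock: 22.92
position: [0.5195, -0.105, 0.1222]
ee_rot: [0.707, 0.707, 0.0, 0.001]
ft_force: [0.6, -0.4, -0.7]
grip_width: 0.297
```

Emit:
move_arm:
  moves:
    - [[-0.4,1,0],[0,0,0],0]
    - [[-0.4,1,0],[0,0,0],0]
    - [[-0.4,1,0],[0,0,0],0]
    - [[-0.3,1,0],[0,0,0],0]
    - [[-0.11,0.98,0],[0,0,0],0]

```text
clock: 23.55
position: [0.6436, -0.1459, 0.1209]
ee_rot: [0.707, 0.707, 0.0, 0.0]
ft_force: [0.4, -0.1, 0.2]
grip_width: 0.297
```

Emit:
move_arm:
  moves:
    - [[0,0,0.8],[0,0,0],0]
    - [[0,0,1],[0,0,0],0]
    - [[0,0,1],[0,0,0],0]
    - [[0,0,0.35],[0,0,0],0]
    - [[0,0,0],[0,0,0],0]

```text
clock: 24.18
position: [0.6425, -0.145, 0.0414]
ee_rot: [0.707, 0.707, -0.0, -0.0]
ft_force: [-0.1, -0.4, -0.7]
grip_width: 0.297
```

```bash
python3 - <<'E'
from h import *
o=get_obs();print(o["position"],o["grip_width"],o["ft_force"])
b=camera("scene");cv2.imwrite("pics/p5.png",cv2.resize(b[100:320,180:400,::-1],None,fx=2.5,fy=2.5,interpolation=cv2.INTER_CUBIC))
E
```

```text
[ 0.6424777  -0.14496859  0.0414013 ] 0.2969373384289961 [-0.12661121 -0.43486858 -0.74479557]
```

View pics/p5.png

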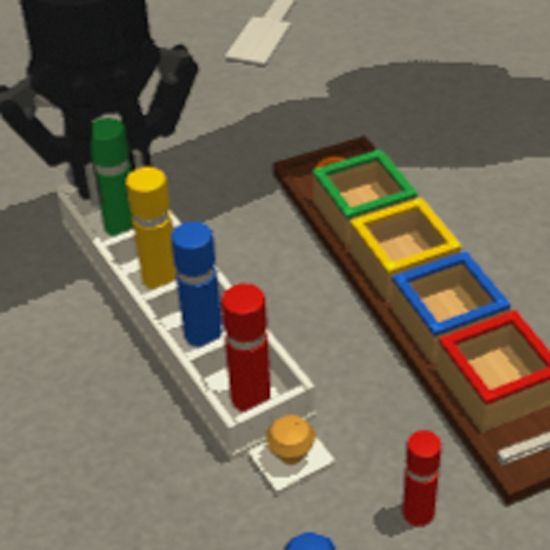

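Green is upright in the fourth well.

Emit:
move_arm:
  moves:
    - [[0,0,0.05],[0,0,0],0]
    - [[0,0,0.03],[0,0,0],0]
    - [[0,0,0],[0,0,0],0]

```text
clock: 24.6
position: [0.643, -0.1451, 0.0397]
ee_rot: [0.707, 0.707, 0.0, 0.0]
ft_force: [-0.6, -0.1, 2.7]
grip_width: 0.3
```

Emit:
move_arm:
  moves:
    - [[0,0,0.03],[0,0,0],0]
    - [[0,0,0],[0,0,0],0]

```text
clock: 24.85
position: [0.6431, -0.1451, 0.0396]
ee_rot: [0.707, 0.707, -0.0, 0.0]
ft_force: [-4.2, 0.3, 9.1]
grip_width: 0.295
```

Contact. I'll release, lift high, and move aside toward −y so the top camera can see.

Emit:
move_arm:
  moves:
    - [[0,0,0],[0,0,0],0.6]
    - [[0,0,0],[0,0,0],1]
    - [[0,0,0],[0,0,0],1]
    - [[0,0,0],[0,0,0],1]

```text
clock: 25.35
position: [0.6429, -0.145, 0.0384]
ee_rot: [0.707, 0.707, -0.0, -0.0]
ft_force: [0.5, 0.8, -0.1]
grip_width: 1.003
```

Emit:
move_arm:
  moves:
    - [[0,0,-0.7],[0,0,0],1]
    - [[0,0,-1],[0,0,0],1]
    - [[0,0,-1],[0,0,0],1]
    - [[0,0,-1],[0,0,0],1]
    - [[0,0,-0.8],[0,0,0],1]

```text
clock: 25.98
position: [0.6434, -0.145, 0.1535]
ee_rot: [0.707, 0.707, 0.0, 0.001]
ft_force: [-0.0, 0.1, -0.6]
grip_width: 0.998
```

Emit:
move_arm:
  moves:
    - [[-1,-0.6,0],[0,0,0],1]
    - [[-1,-0.6,0],[0,0,0],1]
    - [[-1,-0.6,0],[0,0,0],1]
    - [[-1,-0.6,0],[0,0,0],1]
    - [[-1,-0.6,0],[0,0,0],1]

```text
clock: 26.6
position: [0.5674, -0.2708, 0.1519]
ee_rot: [0.707, 0.707, 0.0, 0.0]
ft_force: [1.0, -0.3, 0.1]
grip_width: 1.003
```

Emit:
move_arm:
  moves:
    - [[-1,-0.3,0],[0,0,0],1]
    - [[-1,-0.3,0],[0,0,0],1]
    - [[-1,-0.3,0],[0,0,0],1]
    - [[-1,-0.3,0],[0,0,0],1]
    - [[0,0,0],[0,0,0],1]

```text
clock: 27.22
position: [0.5367, -0.3726, 0.1514]
ee_rot: [0.708, 0.706, -0.0, 0.0]
ft_force: [0.3, 0.5, -0.3]
grip_width: 0.999
```

```bash
python3 - <<'E'
from h import *
o=get_obs();print(o["clock"],o["position"],o["grip_width"],o["ft_force"])
b=camera("scene")[120:320,180:400,::-1];t=camera("top")[80:270,200:460,::-1]
cv2.imwrite("pics/end.png",np.hstack([cv2.resize(b,(400,400)),cv2.resize(t,(400,400))]))
E
```

```text
27.225 [ 0.53672022 -0.3725536   0.15142763] 0.999430954316103 [ 0.30766046  0.54812882 -0.28540086]
```

View pics/end.png

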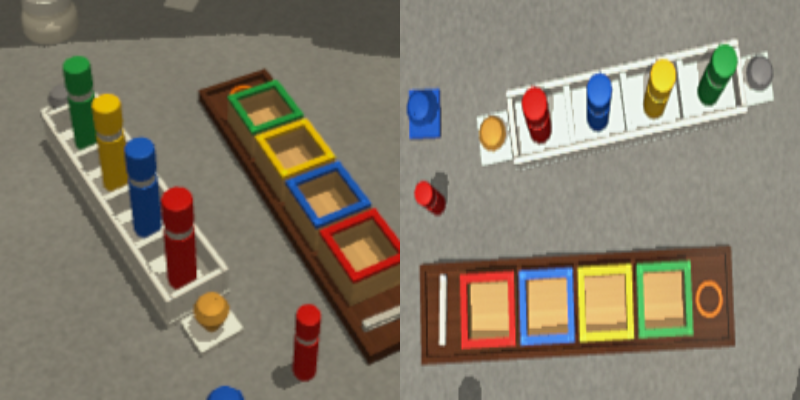

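All four stand upright in the rack in order, and the arm is clear.

```bash
python3 -c "
from workcell import *
print(hand_in())"
```

```text
the job is handed in; nothing more can be done
None
```

All four atomisers are in the white rack, one to a well, in their original order from the brass knob to the grey knob: red, blue, yellow, green. I gripped each across the row, lifted it clear, set it down until it touched the well floor, and then released it. The job was handed in at about 27 s on the robot's clock.

- **Final pictures:** the scene and top views show all four upright in their own wells and the four stands empty. The small red atomiser and the blue knob show no sign of having moved. I never went near the pink atomiser, which is outside that last crop.
- **Gripper:** it was open and about 0.25 m away from the rack, with no force beyond sensor noise.
- **Forces:** the highest reading was about 20 N, when red touched its well floor. The other three touched at 5 to 10 N.
- **Disagreement:** the top camera measured the rack about 1% short in length and up to 6 mm short in width. The wrist camera agreed with the rack position within about 1 mm at the brass end. No check failed.

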